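# Hold the block heater's sprung cover open for inspection

## Task

Take the bench timer off the clear cover of the block heater and lay it face up on the notebook. Then lift the cover by its bow handle and hold it 60 degrees open against its closing spring, so that the tubes can be inspected; the job finishes while the robot is still holding the cover there. Leave the other things on the bench where they are.

Things in the scene. Friction and masses are not known exactly. Their poses are not given: they have to be found in the camera images.
- heater: block heater, fixed to the bench: white housing 150 (x) x 170 (y) x 60 mm high with an aluminium block of small tubes under a clear cover. Origin: centre of its underside, on the bench; its own -x is the front (panel and cover handle), z up. The closed cover is a clear hollow box 150 x 164 mm whose flat top lies 93 mm above the bench.
- cover (a joint): opening angle of the clear cover about its hinge in rad: 0 closed, positive as the front edge rises, stop at 1.75. 60 degrees is 1.047. Gravity and a light spring shut it from every angle as soon as it is let go; 1 to 2 N upward at the handle opens it and holds it.
- cover_hinge (a point): middle of the hinge axis of the cover, on the fixed housing: 75 mm behind the heater's centre (heater +x), 63 mm above the bench. The axis is level, along the heater's y.
- cover_grip (a point): middle of the bar of the cover's steel bow handle: round, 10 mm thick, level, parallel to the hinge, straight for 78 mm between legs at +-46 mm, its centre 40 mm in front of the cover's front wall. Closed, it is 190 mm in front of the hinge axis and 17 mm above it (80 mm above the bench); it swings with the cover about the hinge. The bar can turn in gripped fingers.
- timer: white bench timer, 66 x 66 mm, body 16 mm high (18 with buttons), about 55 g, loose; it starts flat on the top of the cover. Origin: centre of its underside; z points out of its face, x and y along its sides.
- notebook: brown spiral notebook lying flat on the bench, 148 (x) x 109 (y) mm, its cover 10 mm above the bench; does not move. Origin: centre of its underside.
- sample_cup_2: bystander: sample cup with screw lid, 58 mm across, 70 mm high, loose. Origin: centre of its underside.
- oil_dropper: bystander: small brown dropper bottle, 34 mm across, 102 mm high, loose. Origin: centre of its underside.
- marker: bystander: marker pen lying on the bench, 135 mm long (y), 17 mm thick, loose. Origin: centre of its underside.
Things that resemble listed ones, but are neither listed nor needed, are in the scene too. Of the things that look like the timer, the largest one is meant.

How it is judged:
By the outcome, as a careful person would: the job done as asked, in the order asked, and still so for the second after the job is handed in, while the arm keeps its last pose, push and grip.
It also fails if it takes over 58 s, if anything falls off the work surface, if the arm or the gripper's body presses on something with over 40 N, if the wrist force passes 120 N, or if a joint passes its speed limit or range.

## Robot

A 7-joint arm with a two-finger parallel gripper is mounted at the origin on a cart in front of the work surface, level with it; the furniture and walls round the work are solid. World frame = base frame: x ahead of the robot, y to its left, z up, the work surface at z = 0. Lengths are in m, angles in rad, forces in N, time in s.
With the tool pointing down it reaches from about 0.4 to 0.875 m from the base axis. Payload 19.3 kg.
Tool frame: the origin (TCP) lies at the very end of the fingers, on their centre line; the grasp point (between the pads) lies 19 mm behind it; z points along the fingers, y is the line along which they close (so a half turn about z gives the same grasp; the last joint's range is limited). The gripper opens to 85 mm and grips with 20 to 120 N. Pads are 22 mm wide; open, the fingers measure 114 mm over their backs; the gripper's body (76 mm by 85 mm) begins 54 mm behind the grasp point. The pads swing forward as they close: fully open they stand 13 mm farther back than shut.
Start: joints at [1.052, 0.521, -0.036, 1.599, 0.021, 1.021, -0.113], TCP at [0.271, -0.563, 0.231] pointing down, gripper open.
Joint ranges: [-2.91, 2.91], [-0.3, 2.13], [-1.5, 1.42], [0.17, 2.43], [-1.26, 4.41], [0.16, 1.93], [-2.52, 2.52]. Speed limits (rad/s): [1.89, 1.89, 2.39, 2.39, 3.01, 3.01, 3.01].

## Interface

Orientations are given as [roll, pitch, yaw] about the fixed x, y, z axes, in that order (R = Rz(yaw) Ry(pitch) Rx(roll)).
In Python, from workcell import monitor, optics, job_done gives the robot as it stands.
- The arm moves only by the shell command python3 -m handwheel 'ROWS' [FORCE]. ROWS is JSON, a list of rows, each an object of numbers: "dx", "dy", "dz": the shift along the tool's x, y, z in cm; "wx", "wy", "wz": the turn, a rotation vector about the tool's x, y, z in rad; "claw": the opening in per cent of the stroke, from 0 (shut) to 100 (fully open). A call has 1 to 8 rows; each row shifts and turns the commanded pose from where the row before left it, along the tool's axes as they then stand; what a row does not reach is not made up. A row lasts 1/8 s, in which the tool goes at most 62.5 mm and 10.7 degrees, less where a joint would pass 70% of its speed; a pose out of reach is approached as far as the arm can. A call with a gripper value outside its range is refused whole. The fingers move at their own pace and stop on an object; FORCE is the grip in N (left out, the last holds). Time passes only in rows, so rows that do not move let the fingers close. It gives the time, the measured TCP pose, the force, the opening and the grip force at its end, in the units of the state.
- monitor.observe(): the state, without advancing time (a new reading comes with each control period).
- optics.grab_frame(name): name is "side" or "top" or "wrist"; returns a dict with "frame" (400x640x3 uint8, blue, green, red), "fovy" (degrees; the focal length in pixels is half the picture's height over the tangent of half this angle, whatever the lens; pixels are square), "cx", "cy" (the principal point, pixels), "R" (3x3) and "t" (3): a world point X has camera coordinates R X + t. Camera axes: x right, y down, z forward; pixel columns grow to the right and rows downward; lengths in m; the calibration is good to about 2 mm. The wrist camera is an equidistant fisheye: a pixel r from the principal point sees the ray r / f radians off the axis. A picture is of the moment at which its call begins. There is no depth.
- job_done(): hands the job in; it is judged then, once.
Trained networks look in the newest picture that a camera, given by its name, has taken for a name from the list of things; names that differ only in an ending like _2 or _b are one class to them, and where a whole thing is asked for, a point or a joint stands for the part that bears it (a point fixed in the world has none). Each returns a list of dicts, best first, with "p" (0 to 1); they miss things now and then, are a little off and sometimes report something else, mostly with a low value. They report only what shows in the picture. A call takes as long as a camera call. They do not tell look-alikes from the thing itself.
- optics.masks_of(name, camera): "region" (400x640 bool, what is visible of it) and "rect" ([left, top, width, height] in pixels, round what is visible of it).
The state is a dict: "clock": time; "qpos": joint angles; "qd": joint speeds; "joint_efforts": joint torques, N m; "position": TCP position; "tool_rot": TCP orientation; "force": force on the tool from outside, world axes, zero at the start; "moment": the same for the moment, N m; "grip_width": finger opening in m; "finger_force": force on a finger pad.
Only numpy, scipy, OpenCV 4.12 (cv2) and the standard library are available. Lean on these libraries where they do the work, as an engineer would, in place of code of your own. Each camera call takes 0.05 s, during which the arm holds its last target. There are 200 camera calls.

## Working session

There is one attempt and no reset: what is moved stays moved. The work goes in short steps, Python scripts to look and compute and a shell command to move; the robot and the scene stay as the last step left them, time stands still between calls to the robot, and variables do not carry over. Pictures are saved under pics/ and viewed, at most 11 in all, crops included, and the job is handed in when it is done.

```bash
ls; mkdir -p pics; cat > h.py <<'E'
import numpy as np, cv2
from workcell import monitor, optics, job_done
def ray(c,u,v):
    f=200/np.tan(np.radians(c['fovy'])/2); x=(u-c['cx'])/f; y=(v-c['cy'])/f
    R=np.array(c['R']); t=np.array(c['t'])
    return -R.T@t, R.T@np.array([x,y,1.])
def onz(c,u,v,z):
    o,d=ray(c,u,v); return o+d*(z-o[2])/d[2]
def proj(c,X):
    f=200/np.tan(np.radians(c['fovy'])/2); p=np.array(c['R'])@np.array(X)+np.array(c['t'])
    return c['cx']+f*p[0]/p[2], c['cy']+f*p[1]/p[2]
E
python3 - <<'E'
from h import *
for n in ['top','side']:
    c=optics.grab_frame(n); cv2.imwrite(f'pics/{n}0.png',c['frame'])
    o,d=ray(c,320,200); print(n,c['fovy'],o,d)
    for k in ['timer','notebook','heater','cover_grip','cover','sample_cup_2','oil_dropper','marker']:
        for m in optics.masks_of(k,n)[:4]:
            ys,xs=np.nonzero(m['region']); print(k,round(m['p'],2),m['rect'],xs.mean().round(1),ys.mean().round(1),onz(c,xs.mean(),ys.mean(),0.11 if k=='timer' else .05).round(3))
s=monitor.observe(); print(s)
E
```

```text
pics
top 43.7397590522296 [ 0.3860465  -0.01670365  1.37960325] [ 0.1133371   0.03256352 -0.99311899]
timer 0.93 [260.2, 176.4, 28.4, 26.0] 272.7 186.3 [0.568 0.147 0.11 ]
timer 0.57 [226.2, 175.2, 14.9, 18.2] 232.3 183.1 [0.578 0.251 0.11 ]
timer 0.48 [330.8, 198.8, 18.8, 17.8] 340.6 208.6 [ 0.508 -0.028  0.11 ]
notebook 0.76 [404.5, 185.2, 52.6, 62.7] 429.4 216.2 [ 0.49  -0.264  0.05 ]
heater 0.82 [250.9, 159.2, 66.3, 80.3] 287.1 194.9 [0.553 0.115 0.05 ]
cover_grip 0.58 [251.9, 158.6, 65.6, 79.7] 286.1 194.2 [0.555 0.118 0.05 ]
cover 0.95 [252.7, 158.0, 64.4, 81.9] 286.4 194.5 [0.554 0.117 0.05 ]
sample_cup_2 0.73 [195.1, 248.7, 18.2, 11.4] 202.2 253.1 [0.4   0.343 0.05 ]
sample_cup_2 0.62 [193.3, 199.4, 19.5, 20.7] 199.5 210.3 [0.515 0.352 0.05 ]
oil_dropper 0.71 [193.2, 250.0, 19.9, 8.7] 201.8 253.3 [0.4   0.344 0.05 ]
oil_dropper 0.4 [248.9, 161.4, 69.0, 77.8] 286.9 195.2 [0.552 0.116 0.05 ]
marker 0.53 [298.8, 255.0, 48.2, 17.0] 323.8 262.2 [0.372 0.019 0.05 ]
side 48.46260762547083 [0.51885638 0.96311887 0.80591741] [-0.01016488 -0.80094177 -0.59869226]
timer 0.75 [281.2, 220
[... 658 characters left out ...]
ray([ 1.05181249,  0.52138376, -0.03629324,  1.59954089,  0.02121211,
        1.02109176, -0.11277934]), 'qd': array([-9.37450687e-04, -8.38263990e-06,  6.26593371e-04, -1.02932944e-03,
       -1.72603071e-04,  3.67218502e-04, -7.71857090e-04]), 'joint_efforts': array([ 6.10428633e-04, -9.26827240e+01,  1.97918370e+00, -3.70242262e+01,
        1.82024430e-02,  1.92831707e-03, -8.52057497e-05]), 'position': array([ 0.27112739, -0.56310081,  0.23128632]), 'tool_rot': array([-3.14155510e+00,  1.66780149e-05,  4.48762772e-01]), 'force': array([-0.68051629,  0.2049492 ,  0.33861241]), 'moment': array([-0.04132307,  0.01484782, -0.0710366 ]), 'finger_force': 0.0, 'grip_width': 0.08516948313923471}
```

View pictures.

```bash
python3 - <<'E'
import cv2
a=cv2.imread('pics/top0.png')[140:290,180:480]; cv2.imwrite('pics/a.png',cv2.resize(a,(800,400),interpolation=cv2.INTER_CUBIC))
a=cv2.imread('pics/side0.png')[140:340,250:400]; cv2.imwrite('pics/b.png',cv2.resize(a,(450,600),interpolation=cv2.INTER_CUBIC))
E
```

```text
(no output)
```

View pics/a.png

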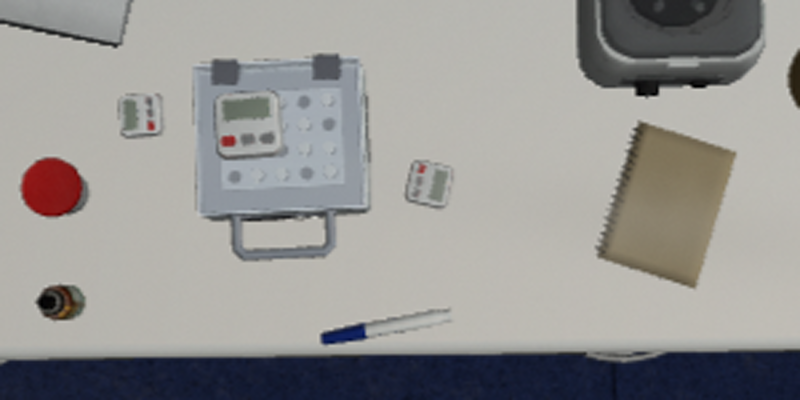

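View pics/b.png

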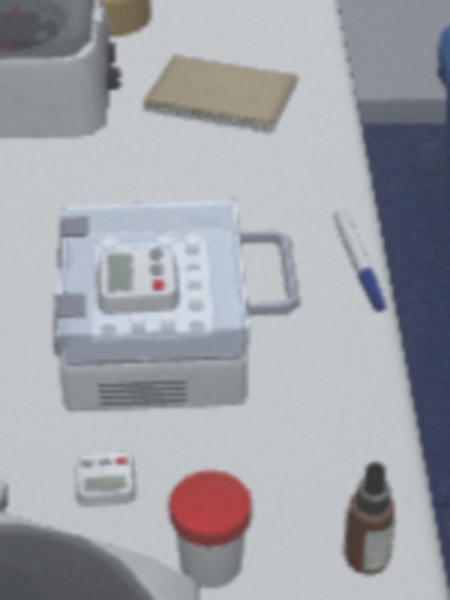

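Candidates for the timer (top picture): (273,187) on the clear cover, (232,183) on the bench left, (341,209) on the bench right. The one on the cover is clearly the largest, so I choose it. The notebook is at about (430,217), and the handle bar at (287,235).

```bash
python3 - <<'E'
from h import *
c=optics.grab_frame('top')
P=lambda x,y,z: onz(c,180+x/2.667,140+y/2.667,z)
def sh(n,pts,z):
    p=np.array([P(*q,z) for q in pts]); print(n,p.mean(0).round(4),[ (round(float(np.linalg.norm(p[i]-p[i-1])),4), round(float(np.degrees(np.arctan2(*(p[i]-p[i-1])[[1,0]]))),1)) for i in range(len(p))])
sh('timer',[(216,97),(276,92),(283,152),(221,158)],.109)
sh('bar',[(240,257),(330,250)],.08)
sh('notebook',[(641,123),(735,153),(696,287),(600,256)],.01)
sh('covertop',[(195,62),(363,58),(369,210),(199,216)],.093)
for k in ['timer','notebook']:
    for m in optics.masks_of(k,'top')[:1]:
        cn=max(cv2.findContours(m['region'].astype('uint8'),0,2)[0],key=cv2.contourArea)
        b=cv2.boxPoints(cv2.minAreaRect(cn)); z=.109 if k=='timer' else .01
        p=np.array([onz(c,*q,z) for q in b]); d=np.diff(p[:3],axis=0)
        print(k,p.mean(0).round(4),np.linalg.norm(d,axis=1).round(3),np.degrees(np.arctan2(d[:,1],d[:,0])).round(1))
w=optics.grab_frame('wrist');R=np.array(w['R']);o=-R.T@np.array(w['t']);s=monitor.observe()
print(w['fovy'],o-s['position'],R.round(2))
from scipy.spatial.transform import Rotation as T
A=T.from_euler('xyz',s['tool_rot']).as_matrix();print((A.T@(o-s['position'])).round(3),(R@A).round(2),A.round(3))
E
```

```text
timer [0.5674 0.145  0.109 ] [(0.0599, 4.8), (0.0585, -86.1), (0.0591, -173.6), (0.0602, 94.7)]
bar [0.4437 0.1135 0.08  ] [(0.0884, 93.6), (0.0884, -86.4)]
notebook [ 0.4917 -0.2746  0.01  ] [(0.1447, -18.8), (0.1011, -109.0), (0.1445, 161.6), (0.1022, 71.2)]
covertop [0.5579 0.1152 0.093 ] [(0.1522, 1.7), (0.1658, -89.6), (0.15, -178.4), (0.1655, 91.2)]
timer [0.5668 0.1472 0.109 ] [0.065 0.068] [-91.  179.8]
notebook [ 0.4931 -0.2706  0.01  ] [0.15  0.108] [ -19.  -108.6]
65.70646984690485 [0.06968005 0.03318062 0.14290505] [[ 0.43 -0.9  -0.  ]
 [-0.86 -0.41  0.3 ]
 [-0.27 -0.13 -0.95]]
[ 0.077  0.    -0.143] [[ 0.    1.    0.  ]
 [-0.95  0.   -0.3 ]
 [-0.3  -0.    0.95]] [[ 0.901  0.434  0.   ]
 [ 0.434 -0.901 -0.   ]
 [-0.     0.    -1.   ]]
```

```bash
python3 -m handwheel '[{"dz":-3,"wz":0.12,"claw":100},{"dz":-3,"wz":0.12},{"wz":0.13},{"dx":2.2,"dy":-4.3},{"dx":2.2,"dy":-4.3},{"dx":2.2,"dy":-4.3},{"dx":2.2,"dy":-4.3},{"dx":2.2,"dy":-4.3}]'; python3 -m handwheel '[{"dx":2.2,"dy":-4.3},{"dx":2.2,"dy":-4.3},{"dx":2.2,"dy":-4.3},{"dx":2.2,"dy":-4.3},{"dx":2.2,"dy":-4.3},{"dx":2.2,"dy":-4.3},{"dx":2.2,"dy":-4.3},{}]'
```

```text
schema error: expected keys dx, dy, dz, wx, wy, wz, claw
schema error: expected keys dx, dy, dz, wx, wy, wz, claw
```

```bash
python3 -m handwheel '[{"dx":0,"dy":0,"dz":-3,"wx":0,"wy":0,"wz":0.12,"claw":100},{"dx":0,"dy":0,"dz":-3,"wx":0,"wy":0,"wz":0.12,"claw":100},{"dx":0,"dy":0,"dz":0,"wx":0,"wy":0,"wz":0.13,"claw":100},{"dx":2.2,"dy":-4.3,"dz":0,"wx":0,"wy":0,"wz":0,"claw":100},{"dx":2.2,"dy":-4.3,"dz":0,"wx":0,"wy":0,"wz":0,"claw":100},{"dx":2.2,"dy":-4.3,"dz":0,"wx":0,"wy":0,"wz":0,"claw":100},{"dx":2.2,"dy":-4.3,"dz":0,"wx":0,"wy":0,"wz":0,"claw":100},{"dx":2.2,"dy":-4.3,"dz":0,"wx":0,"wy":0,"wz":0,"claw":100}]'
```

```text
clock: 2.1
position: [0.3643, -0.3386, 0.2915]
tool_rot: [3.141, -0.0, 0.079]
force: [0.0, 0.2, 0.9]
grip_width: 0.0854
finger_force: 0.0
```

```bash
python3 -m handwheel '[{"dx":2.6,"dy":-5.1,"dz":0,"wx":0,"wy":0,"wz":0,"claw":100},{"dx":2.6,"dy":-5.1,"dz":0,"wx":0,"wy":0,"wz":0,"claw":100},{"dx":2.6,"dy":-5.1,"dz":0,"wx":0,"wy":0,"wz":0,"claw":100},{"dx":2.6,"dy":-5.1,"dz":0,"wx":0,"wy":0,"wz":0,"claw":100},{"dx":2.6,"dy":-5.1,"dz":0,"wx":0,"wy":0,"wz":0,"claw":100},{"dx":2.6,"dy":-5.1,"dz":0,"wx":0,"wy":0,"wz":0,"claw":100},{"dx":2.6,"dy":-5.1,"dz":0,"wx":0,"wy":0,"wz":0,"claw":100},{"dx":2.6,"dy":-5.1,"dz":0,"wx":0,"wy":0,"wz":0,"claw":100}]'
python3 -m handwheel '[{"dx":1.6,"dy":-3.0,"dz":3,"wx":0,"wy":0,"wz":0,"claw":100},{"dx":1.6,"dy":-3.0,"dz":3,"wx":0,"wy":0,"wz":0,"claw":100},{"dx":0,"dy":0,"dz":0,"wx":0,"wy":0,"wz":0,"claw":100}]'
cat >> h.py <<'E'
def wonz(w,u,v,z):
    f=200/np.tan(np.radians(w['fovy'])/2); R=np.array(w['R']); o=-R.T@np.array(w['t'])
    a=np.array([u-w['cx'],v-w['cy']]); r=np.linalg.norm(a)+1e-9; th=r/f
    d=R.T@np.r_[a/r*np.sin(th),np.cos(th)]; return o+d*(z-o[2])/d[2]
E
python3 - <<'E'
from h import *
w=optics.grab_frame('wrist'); cv2.imwrite('pics/w1.png',w['frame'])
for m in optics.masks_of('timer','wrist')[:3]:
    cn=max(cv2.findContours(m['region'].astype('uint8'),0,2)[0],key=cv2.contourArea)
    b=cv2.boxPoints(cv2.minAreaRect(cn)); p=np.array([wonz(w,*q,.109) for q in b]); d=np.diff(p[:3],axis=0)
    print(m['p'],m['rect'],p.mean(0).round(4),np.linalg.norm(d,axis=1).round(3),np.degrees(np.arctan2(d[:,1],d[:,0])).round(1))
E
```

```text
clock: 3.1
position: [0.5397, 0.0847, 0.2915]
tool_rot: [3.142, -0.0, 0.078]
force: [1.6, -1.2, 0.2]
grip_width: 0.0853
finger_force: 0.0
clock: 3.48
position: [0.5655, 0.1476, 0.2289]
tool_rot: [-3.141, 0.003, 0.082]
force: [0.2, -1.0, 0.5]
grip_width: 0.0855
finger_force: 0.0
0.79 [201.0, 118.9, 36.9, 32.5] [0.6079 0.2397 0.109 ] [0.034 0.032] [ -85.  -174.3]
0.6 [283.8, 145.3, 70.0, 73.3] [0.5718 0.1481 0.109 ] [0.062 0.064] [ -85.3 -173.4]
0.58 [426.4, 194.8, 38.0, 39.6] [0.5528 0.0231 0.109 ] [0.033 0.038] [  -7.7 -101.8]
```

View pics/w1.png

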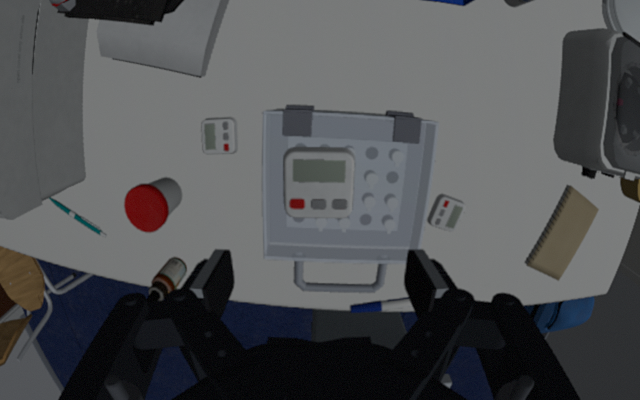

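The wrist picture shows the large timer at (319,183) on the cover, the small look-alikes on the bench at (219,135) and (445,212), and the handle bar at about (340,288). I'm descending now.

```bash
python3 -m handwheel '[{"dx":0.5,"dy":0,"dz":3,"wx":0,"wy":0,"wz":0,"claw":100},{"dx":0,"dy":0,"dz":3,"wx":0,"wy":0,"wz":0,"claw":100},{"dx":0,"dy":0,"dz":3,"wx":0,"wy":0,"wz":0,"claw":100},{"dx":0,"dy":0,"dz":2,"wx":0,"wy":0,"wz":0,"claw":100},{"dx":0,"dy":0,"dz":1.2,"wx":0,"wy":0,"wz":0,"claw":100},{"dx":0,"dy":0,"dz":0.3,"wx":0,"wy":0,"wz":0,"claw":100},{"dx":0,"dy":0,"dz":0,"wx":0,"wy":0,"wz":0,"claw":100}]' 25
python3 - <<'E'
from h import *
w=optics.grab_frame('wrist'); cv2.imwrite('pics/w2.png',cv2.resize(w['frame'][100:400,160:520],(720,600)))
E
```

```text
clock: 4.45
position: [0.5717, 0.1456, 0.107]
tool_rot: [-3.141, -0.001, 0.078]
force: [0.6, -0.5, 0.2]
grip_width: 0.0855
finger_force: 0.0
```

View pics/w2.png

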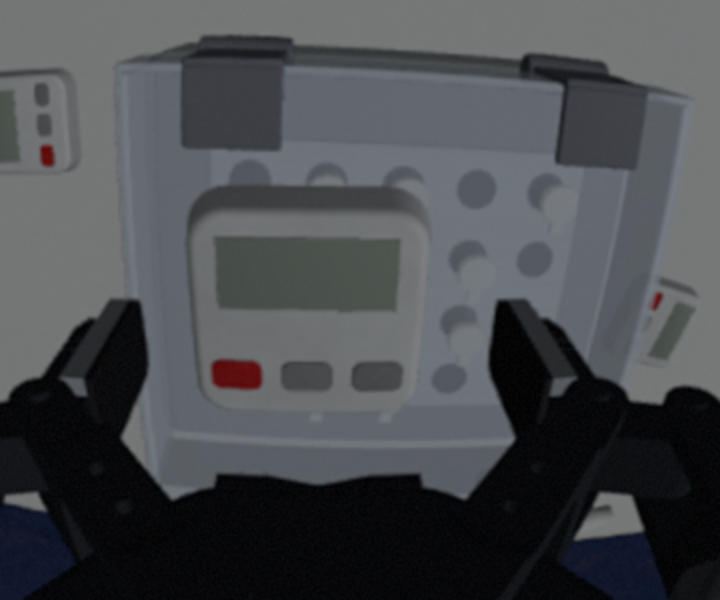

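The close view shows the timer (crop 308,300) between the open pads, slightly left of the middle. I'm lowering further and closing.

```bash
python3 -m handwheel '[{"dx":0,"dy":-0.2,"dz":0.7,"wx":0,"wy":0,"wz":0,"claw":100},{"dx":0,"dy":0,"dz":0.7,"wx":0,"wy":0,"wz":0,"claw":100},{"dx":0,"dy":0,"dz":0,"wx":0,"wy":0,"wz":0,"claw":100},{"dx":0,"dy":0,"dz":0,"wx":0,"wy":0,"wz":0,"claw":70},{"dx":0,"dy":0,"dz":0,"wx":0,"wy":0,"wz":0,"claw":50},{"dx":0,"dy":0,"dz":0,"wx":0,"wy":0,"wz":0,"claw":50},{"dx":0,"dy":0,"dz":0,"wx":0,"wy":0,"wz":0,"claw":50},{"dx":0,"dy":0,"dz":0,"wx":0,"wy":0,"wz":0,"claw":50}]' 25
```

```text
clock: 5.5
position: [0.5712, 0.1477, 0.0925]
tool_rot: [-3.142, -0.0, 0.079]
force: [-2.7, 0.1, 6.6]
grip_width: 0.0621
finger_force: 26.3
```

```bash
python3 -m handwheel '[{"dx":0,"dy":0,"dz":-0.5,"wx":0,"wy":0,"wz":0,"claw":50},{"dx":0,"dy":0,"dz":-1.5,"wx":0,"wy":0,"wz":0,"claw":50},{"dx":0,"dy":0,"dz":-1.5,"wx":0,"wy":0,"wz":0,"claw":50},{"dx":0,"dy":0,"dz":0,"wx":0,"wy":0,"wz":0,"claw":50}]' 30
python3 - <<'E'
from h import *
w=optics.grab_frame('wrist'); cv2.imwrite('pics/w3.png',cv2.resize(w['frame'][100:400,160:520],(720,600)))
E
```

```text
clock: 6.0
position: [0.572, 0.1479, 0.129]
tool_rot: [-3.141, -0.003, 0.079]
force: [-0.2, 0.2, -0.2]
grip_width: 0.0617
finger_force: 32.1
```

View pics/w3.png

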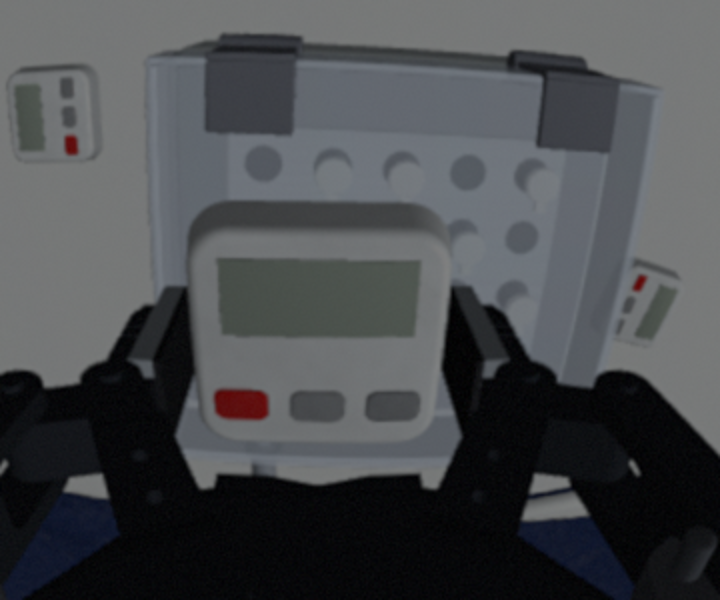

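The timer is held flat between the pads (crop 320,320), clear of the cover. I'm carrying it to the notebook.

```bash
python3 -m handwheel '[{"dx":0,"dy":0,"dz":-3,"wx":0,"wy":0,"wz":0,"claw":50},{"dx":-0.7,"dy":2.5,"dz":-3,"wx":0,"wy":0,"wz":0,"claw":50},{"dx":-1.6,"dy":5,"dz":-1,"wx":0,"wy":0,"wz":0,"claw":50},{"dx":-1.6,"dy":5,"dz":0,"wx":0,"wy":0,"wz":0,"claw":50},{"dx":-1.6,"dy":5,"dz":0,"wx":0,"wy":0,"wz":0,"claw":50},{"dx":-1.6,"dy":5,"dz":0,"wx":0,"wy":0,"wz":0,"claw":50},{"dx":-1.6,"dy":5,"dz":0,"wx":0,"wy":0,"wz":0,"claw":50},{"dx":-1.6,"dy":5,"dz":0,"wx":0,"wy":0,"wz":0,"claw":50}]' 30
python3 -m handwheel '[{"dx":-0.8,"dy":5,"dz":0,"wx":0,"wy":0,"wz":0,"claw":50},{"dx":0,"dy":2.5,"dz":0,"wx":0,"wy":0,"wz":0,"claw":50},{"dx":0,"dy":0,"dz":0,"wx":0,"wy":0,"wz":0.14,"claw":50},{"dx":0,"dy":0,"dz":0,"wx":0,"wy":0,"wz":0.14,"claw":50},{"dx":0,"dy":0,"dz":0,"wx":0,"wy":0,"wz":0.13,"claw":50},{"dx":0,"dy":0,"dz":0,"wx":0,"wy":0,"wz":0,"claw":50}]' 30
python3 - <<'E'
from h import *
w=optics.grab_frame('wrist')
for m in optics.masks_of('notebook','wrist')[:2]:
    ys,xs=np.nonzero(m['region']);print(m['p'],m['rect'],wonz(w,xs.mean(),ys.mean(),.01).round(3))
E
```

```text
clock: 7.05
position: [0.4933, -0.186, 0.1971]
tool_rot: [-3.142, 0.0, 0.079]
force: [0.8, 0.1, 0.4]
grip_width: 0.0615
finger_force: 32.4
clock: 7.8
position: [0.4918, -0.2596, 0.1969]
tool_rot: [3.141, 0.001, -0.33]
force: [-0.4, -0.3, -0.7]
grip_width: 0.0618
finger_force: 32.4
0.78 [276.8, 102.1, 101.4, 101.8] [ 0.512 -0.278  0.01 ]
0.66 [0.3, 263.9, 22.3, 29.7] [0.502 0.426 0.01 ]
```

```bash
python3 -m handwheel '[{"dx":0.5,"dy":1.1,"dz":3,"wx":0,"wy":0,"wz":0,"claw":50},{"dx":0,"dy":0,"dz":4,"wx":0,"wy":0,"wz":0,"claw":50},{"dx":0,"dy":0,"dz":4,"wx":0,"wy":0,"wz":0,"claw":50},{"dx":0,"dy":0,"dz":3,"wx":0,"wy":0,"wz":0,"claw":50},{"dx":0,"dy":0,"dz":2,"wx":0,"wy":0,"wz":0,"claw":50},{"dx":0,"dy":0,"dz":1,"wx":0,"wy":0,"wz":0,"claw":50},{"dx":0,"dy":0,"dz":0,"wx":0,"wy":0,"wz":0,"claw":50}]' 30
```

```text
clock: 8.78
position: [0.493, -0.2717, 0.0271]
tool_rot: [-3.141, 0.001, -0.33]
force: [0.3, -0.1, -0.9]
grip_width: 0.0614
finger_force: 32.4
```

```bash
python3 -m handwheel '[{"dx":0,"dy":0,"dz":0.7,"wx":0,"wy":0,"wz":0,"claw":50},{"dx":0,"dy":0,"dz":0.6,"wx":0,"wy":0,"wz":0,"claw":50},{"dx":0,"dy":0,"dz":0.3,"wx":0,"wy":0,"wz":0,"claw":50},{"dx":0,"dy":0,"dz":0,"wx":0,"wy":0,"wz":0,"claw":50},{"dx":0,"dy":0,"dz":0,"wx":0,"wy":0,"wz":0,"claw":50}]' 25
```

```text
clock: 9.4
position: [0.4932, -0.2719, 0.0115]
tool_rot: [3.142, -0.0, -0.331]
force: [1.4, -0.1, -0.3]
grip_width: 0.0616
finger_force: 32.4
```

```bash
python3 -m handwheel '[{"dx":0,"dy":0,"dz":0.15,"wx":0,"wy":0,"wz":0,"claw":50},{"dx":0,"dy":0,"dz":0,"wx":0,"wy":0,"wz":0,"claw":50},{"dx":0,"dy":0,"dz":0,"wx":0,"wy":0,"wz":0,"claw":80},{"dx":0,"dy":0,"dz":0,"wx":0,"wy":0,"wz":0,"claw":100},{"dx":0,"dy":0,"dz":0,"wx":0,"wy":0,"wz":0,"claw":100},{"dx":0,"dy":0,"dz":0,"wx":0,"wy":0,"wz":0,"claw":100}]' 25
python3 -m handwheel '[{"dx":0,"dy":0,"dz":-2,"wx":0,"wy":0,"wz":0,"claw":100},{"dx":0,"dy":0,"dz":-4,"wx":0,"wy":0,"wz":0,"claw":100},{"dx":0,"dy":0,"dz":-5,"wx":0,"wy":0,"wz":0,"claw":100},{"dx":0,"dy":0,"dz":-5,"wx":0,"wy":0,"wz":0,"claw":100},{"dx":0,"dy":0,"dz":0,"wx":0,"wy":0,"wz":0,"claw":100}]'
python3 - <<'E'
from h import *
w=optics.grab_frame('wrist'); cv2.imwrite('pics/w4.png',w['frame'])
for m in optics.masks_of('timer','wrist')[:2]:
    ys,xs=np.nonzero(m['region']);print(m['p'],m['rect'],wonz(w,xs.mean(),ys.mean(),.02).round(3))
E
```

```text
clock: 10.15
position: [0.4931, -0.2718, 0.0098]
tool_rot: [-3.142, 0.0, -0.331]
force: [-0.7, -0.4, -0.1]
grip_width: 0.0856
finger_force: 0.0
clock: 10.78
position: [0.4947, -0.2727, 0.1748]
tool_rot: [3.141, -0.007, -0.332]
force: [-0.2, 0.2, -1.2]
grip_width: 0.0852
finger_force: 0.0
0.71 [288.5, 149.7, 62.4, 70.8] [ 0.493 -0.271  0.02 ]
0.71 [111.6, 207.2, 36.0, 37.5] [ 0.52  -0.042  0.02 ]
```

View pics/w4.png

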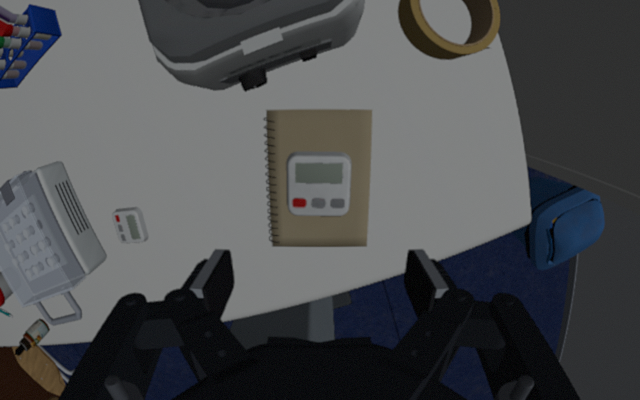

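The timer lies face up in the middle of the notebook at (319,184). Next is the handle.

```bash
python3 - <<'E'
from h import *
print(monitor.observe()['qpos'].round(2))
c=optics.grab_frame('top'); cv2.imwrite('pics/t5.png',cv2.resize(c['frame'][140:260,230:350],(600,600),interpolation=cv2.INTER_CUBIC))
E
```

```text
[ 0.49  0.5  -0.12  1.82  0.08  0.83 -1.57]
```

View pics/t5.png

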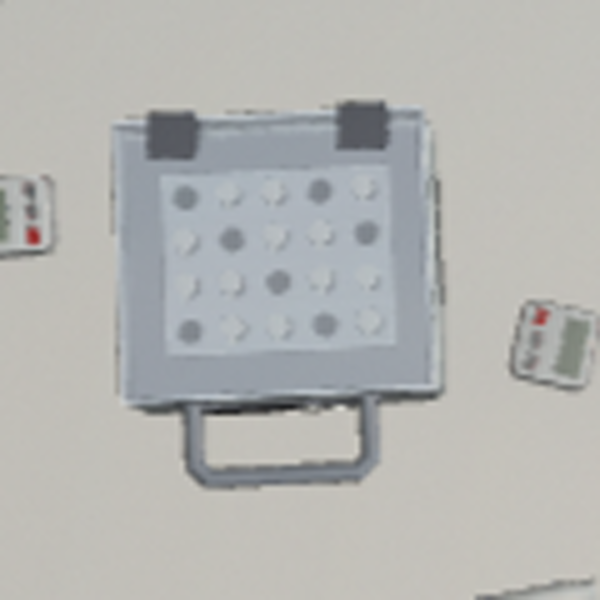

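```bash
python3 - <<'E'
from h import *
c=optics.grab_frame('top')
P=lambda x,y,z: onz(c,230+x/5,140+y/5,z)
def sh(n,pts,z):
    p=np.array([P(*q,z) for q in pts]); print(n,p.mean(0).round(4),[ (round(float(np.linalg.norm(p[i]-p[i-1])),4), round(float(np.degrees(np.arctan2(*(p[i]-p[i-1])[[1,0]]))),1)) for i in range(len(p))])
sh('bar',[(205,479),(362,472)],.08)
sh('cov',[(114,125),(430,112),(440,393),(122,403)],.093)
E
```

```text
bar [0.4436 0.1139 0.08  ] [(0.0821, 91.7), (0.0821, -88.3)]
cov [0.5567 0.1159 0.093 ] [(0.1466, 1.9), (0.1664, -88.6), (0.1479, -178.6), (0.1652, 91.0)]
```

```bash
python3 -m handwheel '[{"dx":-1.2,"dy":-2.4,"dz":-2,"wx":0,"wy":0,"wz":0,"claw":50},{"dx":-2.3,"dy":-4.6,"dz":-1.5,"wx":0,"wy":0,"wz":0,"claw":50},{"dx":-2.3,"dy":-4.6,"dz":-1.5,"wx":0,"wy":0,"wz":0,"claw":50},{"dx":-2.3,"dy":-4.6,"dz":0,"wx":0,"wy":0,"wz":0,"claw":50},{"dx":-2.3,"dy":-4.6,"dz":0,"wx":0,"wy":0,"wz":0,"claw":50},{"dx":-2.3,"dy":-4.6,"dz":0,"wx":0,"wy":0,"wz":0,"claw":50},{"dx":-2.3,"dy":-4.6,"dz":0,"wx":0,"wy":0,"wz":0,"claw":50},{"dx":-2.3,"dy":-4.6,"dz":0,"wx":0,"wy":0,"wz":0,"claw":50}]'
python3 -m handwheel '[{"dx":0,"dy":0,"dz":0,"wx":0,"wy":0,"wz":-0.16,"claw":40},{"dx":0,"dy":0,"dz":0,"wx":0,"wy":0,"wz":-0.16,"claw":40},{"dx":0,"dy":0,"dz":0,"wx":0,"wy":0,"wz":-0.16,"claw":40},{"dx":0,"dy":0,"dz":0,"wx":0,"wy":0,"wz":-0.16,"claw":40},{"dx":0,"dy":0,"dz":0,"wx":0,"wy":0,"wz":-0.16,"claw":40},{"dx":0,"dy":0,"dz":0,"wx":0,"wy":0,"wz":-0.16,"claw":40},{"dx":0,"dy":0,"dz":0,"wx":0,"wy":0,"wz":-0.16,"claw":40},{"dx":0,"dy":0,"dz":0,"wx":0,"wy":0,"wz":-0.16,"claw":40}]'
python3 -m handwheel '[{"dx":0,"dy":0,"dz":0,"wx":0,"wy":0,"wz":-0.16,"claw":40},{"dx":0,"dy":0,"dz":0,"wx":0,"wy":0,"wz":-0.16,"claw":40},{"dx":0,"dy":0,"dz":0,"wx":0,"wy":0,"wz":-0.16,"claw":40},{"dx":0,"dy":0,"dz":0,"wx":0,"wy":0,"wz":-0.16,"claw":40},{"dx":0,"dy":0,"dz":0,"wx":0,"wy":0,"wz":0,"claw":40}]'
```

```text
clock: 11.98
position: [0.4412, 0.1131, 0.2192]
tool_rot: [3.141, 0.001, -0.331]
force: [0.8, -0.2, -0.3]
grip_width: 0.0426
finger_force: 0.0
clock: 12.98
position: [0.4416, 0.1115, 0.2191]
tool_rot: [-3.14, 0.001, 0.954]
force: [-0.7, 0.7, -0.1]
grip_width: 0.0341
finger_force: 0.0
clock: 13.6
position: [0.4417, 0.1114, 0.2192]
tool_rot: [-3.14, -0.0, 1.588]
force: [-0.2, 0.6, -0.6]
grip_width: 0.0341
finger_force: 0.0
```

```bash
python3 -m handwheel '[{"dx":0.1,"dy":0.1,"dz":3,"wx":0,"wy":0,"wz":0,"claw":40},{"dx":0,"dy":0,"dz":4,"wx":0,"wy":0,"wz":0,"claw":40},{"dx":0,"dy":0,"dz":3,"wx":0,"wy":0,"wz":0,"claw":40},{"dx":0,"dy":0,"dz":0.7,"wx":0,"wy":0,"wz":0,"claw":40},{"dx":0,"dy":0,"dz":0,"wx":0,"wy":0,"wz":0,"claw":40}]'
python3 - <<'E'
from h import *
w=optics.grab_frame('wrist'); cv2.imwrite('pics/w6.png',cv2.resize(w['frame'][100:400,140:500],(720,600)))
E
```

```text
clock: 14.22
position: [0.443, 0.1128, 0.113]
tool_rot: [-3.141, 0.0, 1.587]
force: [0.0, -1.1, 0.7]
grip_width: 0.0345
finger_force: 0.0
```

View pics/w6.png

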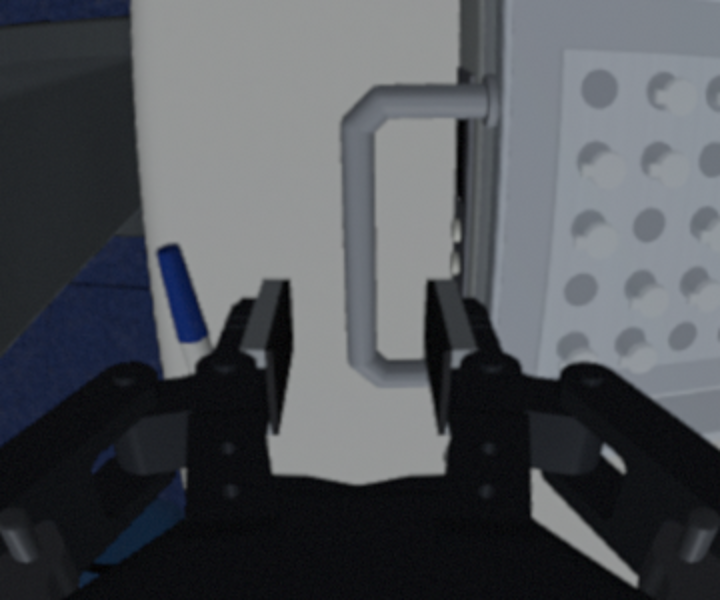

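The bar is centred between the fingers (crop 361,250). I'm checking its position along its own length.

```bash
python3 - <<'E'
from h import *
w=optics.grab_frame('wrist')
for q in [(356,102),(360,245),(372,372)]: print(wonz(w,140+q[0]/2,100+q[1]/2,.08).round(4))
E
python3 -m handwheel '[{"dx":0,"dy":0,"dz":2,"wx":0,"wy":0,"wz":0,"claw":40},{"dx":0,"dy":0,"dz":2,"wx":0,"wy":0,"wz":0,"claw":40},{"dx":0,"dy":0,"dz":1,"wx":0,"wy":0,"wz":0,"claw":40},{"dx":0,"dy":0,"dz":0,"wx":0,"wy":0,"wz":0,"claw":40}]'
```

```text
[0.4429 0.1612 0.08  ]
[0.4449 0.117  0.08  ]
[0.4498 0.0702 0.08  ]
clock: 14.82
position: [0.4431, 0.1127, 0.063]
tool_rot: [-3.142, 0.0, 1.589]
force: [-0.8, -0.1, 0.7]
grip_width: 0.034
finger_force: 0.0
```

```bash
python3 -m handwheel '[{"dx":0,"dy":0.1,"dz":0,"wx":0,"wy":0,"wz":0,"claw":10},{"dx":0,"dy":0,"dz":0,"wx":0,"wy":0,"wz":0,"claw":5},{"dx":0,"dy":0,"dz":0,"wx":0,"wy":0,"wz":0,"claw":5},{"dx":0,"dy":0,"dz":0,"wx":0,"wy":0,"wz":0,"claw":5},{"dx":0,"dy":0,"dz":0,"wx":0,"wy":0,"wz":0,"claw":5}]' 30
python3 - <<'E'
import numpy as np
# tool y=+x world, tool z=down; cumulative steps of the bar over the arc
r=np.hypot(.19,.017);a0=np.arctan2(.017,.19);th=np.radians(np.linspace(0,60,13))
x=-r*np.cos(a0+th);z=r*np.sin(a0+th)
print(np.c_[np.diff(x),-np.diff(z)].round(4)*100, x[-1]-x[0],z[-1]-z[0])
E
```

```text
clock: 15.45
position: [0.4436, 0.1127, 0.0632]
tool_rot: [-3.141, 0.0, 1.589]
force: [-4.4, 2.2, 1.8]
grip_width: 0.0084
finger_force: 29.5
[[ 0.22 -1.65]
 [ 0.36 -1.62]
 [ 0.5  -1.59]
 [ 0.64 -1.54]
 [ 0.77 -1.47]
 [ 0.9  -1.4 ]
 [ 1.02 -1.32]
 [ 1.13 -1.22]
 [ 1.23 -1.12]
 [ 1.32 -1.01]
 [ 1.41 -0.89]
 [ 1.48 -0.77]] 0.10972243186433545 0.15604482671904335
```

```bash
python3 -m handwheel '[{"dx":0,"dy":0.1,"dz":-0.83,"wx":0,"wy":0,"wz":0,"claw":5},{"dx":0,"dy":0.12,"dz":-0.82,"wx":0,"wy":0,"wz":0,"claw":5},{"dx":0,"dy":0.18,"dz":-0.81,"wx":0,"wy":0,"wz":0,"claw":5},{"dx":0,"dy":0.18,"dz":-0.81,"wx":0,"wy":0,"wz":0,"claw":5},{"dx":0,"dy":0.25,"dz":-0.8,"wx":0,"wy":0,"wz":0,"claw":5},{"dx":0,"dy":0.25,"dz":-0.79,"wx":0,"wy":0,"wz":0,"claw":5},{"dx":0,"dy":0,"dz":0,"wx":0,"wy":0,"wz":0,"claw":5}]' 30
```

```text
clock: 16.32
position: [0.4539, 0.113, 0.1123]
tool_rot: [-3.14, 0.0, 1.589]
force: [-10.5, 3.7, 2.8]
grip_width: 0.0087
finger_force: 29.4
```

```bash
python3 -m handwheel '[{"dx":0,"dy":0.15,"dz":-0.77,"wx":0,"wy":0,"wz":0,"claw":5},{"dx":0,"dy":0.25,"dz":-0.77,"wx":0,"wy":0,"wz":0,"claw":5},{"dx":0,"dy":0.35,"dz":-0.74,"wx":0,"wy":0,"wz":0,"claw":5},{"dx":0,"dy":0.38,"dz":-0.73,"wx":0,"wy":0,"wz":0,"claw":5},{"dx":0,"dy":0.45,"dz":-0.7,"wx":0,"wy":0,"wz":0,"claw":5},{"dx":0,"dy":0.45,"dz":-0.7,"wx":0,"wy":0,"wz":0,"claw":5},{"dx":0,"dy":0,"dz":0,"wx":0,"wy":0,"wz":0,"claw":5}]' 30
```

```text
clock: 17.2
position: [0.4755, 0.1138, 0.1565]
tool_rot: [3.141, -0.001, 1.589]
force: [-1.1, 5.3, -2.1]
grip_width: 0.0083
finger_force: 29.3
```

```bash
python3 -m handwheel '[{"dx":0.03,"dy":0.51,"dz":-0.66,"wx":0,"wy":0,"wz":0,"claw":5},{"dx":0.03,"dy":0.51,"dz":-0.66,"wx":0,"wy":0,"wz":0,"claw":5},{"dx":0.02,"dy":0.56,"dz":-0.61,"wx":0,"wy":0,"wz":0,"claw":5},{"dx":0.02,"dy":0.57,"dz":-0.61,"wx":0,"wy":0,"wz":0,"claw":5},{"dx":0.02,"dy":0.61,"dz":-0.56,"wx":0,"wy":0,"wz":0,"claw":5},{"dx":0.02,"dy":0.62,"dz":-0.56,"wx":0,"wy":0,"wz":0,"claw":5},{"dx":0,"dy":0,"dz":0,"wx":0,"wy":0,"wz":0,"claw":5}]' 30
```

```text
clock: 18.08
position: [0.5075, 0.115, 0.1932]
tool_rot: [-3.139, 0.001, 1.589]
force: [-18.0, -0.9, 19.0]
grip_width: 0.0087
finger_force: 31.3
```

```bash
python3 - <<'E'
from h import *
c=optics.grab_frame('side'); u,v=proj(c,[.51,.115,.2]); u=int(u);v=int(v)
cv2.imwrite('pics/s7.png',cv2.resize(c['frame'][v-60:v+70,u-65:u+65],(600,600),interpolation=cv2.INTER_CUBIC)); print(u,v)
E
```

```text
319 190
```

View pics/s7.png

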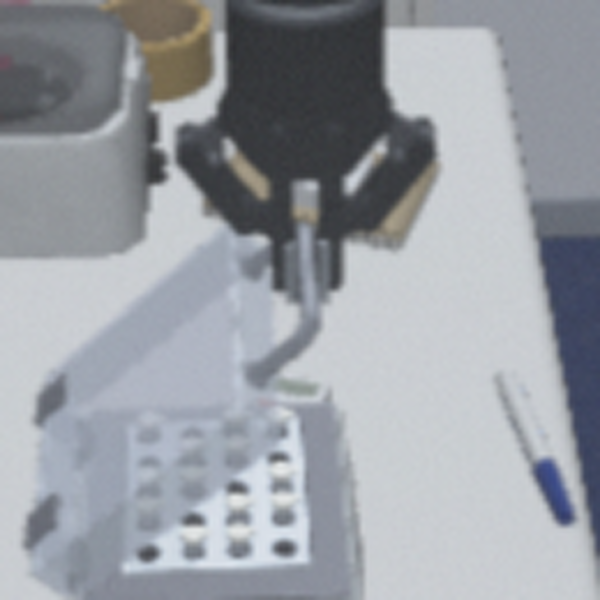

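The side view shows the cover at roughly 45° with the bar in the fingers (crop 308,270), and nothing else touching. The push is radial, so I'm easing outward.

```bash
python3 -m handwheel '[{"dx":0,"dy":-0.15,"dz":-0.15,"wx":0,"wy":0,"wz":0,"claw":5},{"dx":0,"dy":0,"dz":0,"wx":0,"wy":0,"wz":0,"claw":5}]' 30
```

```text
clock: 18.38
position: [0.508, 0.115, 0.1941]
tool_rot: [3.141, -0.0, 1.588]
force: [4.4, 1.1, -7.2]
grip_width: 0.0085
finger_force: 30.0
```

```bash
python3 - <<'E'
import numpy as np
from scipy.optimize import least_squares as L
r=.19076;P=np.array([[.4436,.0632],[.4755,.1565],[.508,.1941]])
s=L(lambda c:np.hypot(*(P-c).T)-r,[.63,.046]);c=s.x
print(c,s.fun)
a=np.arctan2(P[:,1]-c[1],c[0]-P[:,0]);print(np.degrees(a),np.degrees(a-np.arctan2(17,190)))
for t in (45,50,55,60):
    b=np.radians(t)+np.arctan2(17,190);print(t,c[0]-r*np.cos(b),c[1]+r*np.sin(b))
E
```

```text
[0.63401932 0.0507169 ] [ 6.80473645e-05 -1.86028487e-04  1.31546588e-04]
[ 3.75070801 33.71597373 48.68778281] [-1.36214177 28.60312395 43.57493303]
45 0.511689207791025 0.19708875866100434
50 0.5249118592324988 0.20719354093971942
55 0.5389648842980151 0.21610744146367175
60 0.5537413309813766 0.2237626200675138
```

```bash
python3 -m handwheel '[{"dx":0.02,"dy":0.56,"dz":-0.46,"wx":0,"wy":0,"wz":0,"claw":5},{"dx":0.02,"dy":0.56,"dz":-0.44,"wx":0,"wy":0,"wz":0,"claw":5},{"dx":0.02,"dy":0.57,"dz":-0.42,"wx":0,"wy":0,"wz":0,"claw":5},{"dx":0,"dy":0,"dz":0,"wx":0,"wy":0,"wz":0,"claw":5}]' 30
```

```text
clock: 18.88
position: [0.5246, 0.1157, 0.2074]
tool_rot: [-3.141, 0.001, 1.588]
force: [-5.6, -5.0, 5.2]
grip_width: 0.0087
finger_force: 30.9
```

```bash
python3 -m handwheel '[{"dx":-0.02,"dy":0.65,"dz":-0.48,"wx":0,"wy":0,"wz":0,"claw":5},{"dx":0,"dy":0.7,"dz":-0.44,"wx":0,"wy":0,"wz":0,"claw":5},{"dx":0,"dy":0.73,"dz":-0.41,"wx":0,"wy":0,"wz":0,"claw":5},{"dx":0,"dy":0.74,"dz":-0.38,"wx":0,"wy":0,"wz":0,"claw":5},{"dx":0,"dy":0,"dz":0,"wx":0,"wy":0,"wz":0,"claw":5}]' 30
python3 - <<'E'
from h import *
for n in ('side','top'):
    c=optics.grab_frame(n); u,v=proj(c,[.56,.115,.19]); u=int(u);v=int(v)
    cv2.imwrite(f'pics/{n}8.png',cv2.resize(c['frame'][v-60:v+60,u-60:u+60],(600,600),interpolation=cv2.INTER_CUBIC)); print(n,u-60,v-60)
E
```

```text
clock: 19.5
position: [0.5533, 0.1167, 0.2247]
tool_rot: [3.141, -0.0, 1.589]
force: [-5.1, -1.6, 8.8]
grip_width: 0.0086
finger_force: 30.7
side 237 134
top 221 124
```

View pics/side8.png

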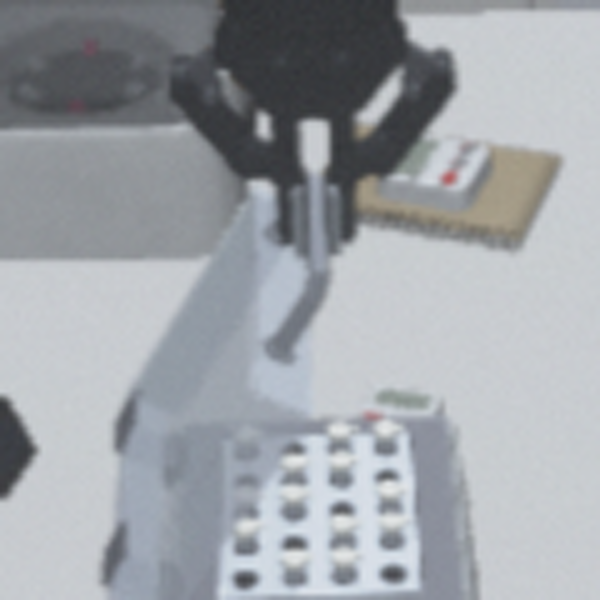

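```bash
python3 - <<'E'
from h import *
c=optics.grab_frame('side'); ps=.028
H=np.array([.4440+.19*np.cos(ps),.115+.19*np.sin(ps),.063])
def W(l,h,y,t):
    t=np.radians(t);f=l*np.cos(t)-h*np.sin(t);z=l*np.sin(t)+h*np.cos(t)
    return H+np.array([-f*np.cos(ps)-y*np.sin(ps),-f*np.sin(ps)+y*np.cos(ps),z])
for t in (54,57,60,63,66):
    o=[]
    for q in [(.19,.017,.034),(.15,.017,.046),(.15,.017,-.046),(.15,.030,.082),(.15,.030,-.082)]:
        u,v=proj(c,W(*q,t)); o.append((round((u-237)*5),round((v-134)*5)))
    print(t,o,W(.19,.017,0,t).round(4))
E
```

```text
54 [(356, 282), (306, 357), (305, 242), (281, 394), (283, 189)] [0.536  0.1176 0.2267]
57 [(336, 273), (290, 351), (290, 236), (264, 389), (268, 184)] [0.5447 0.1178 0.2316]
60 [(316, 266), (274, 345), (275, 231), (247, 384), (252, 180)] [0.5537 0.1181 0.236 ]
63 [(295, 259), (257, 341), (260, 226), (229, 380), (237, 176)] [0.5628 0.1183 0.24  ]
66 [(273, 253), (240, 337), (244, 222), (211, 377), (221, 173)] [0.5722 0.1186 0.2435]
```

View pics/top8.png

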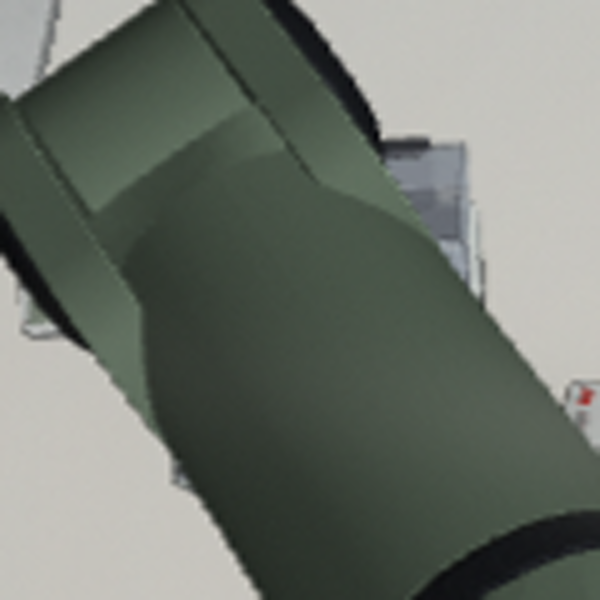

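The side view shows the bar end at crop (320,268) and the leg base at (282,352), against predictions of (316,266) and (274,345) for 60°. So the cover is at about 59°, and I'm giving it a small nudge. The top view is blocked by the arm.

```bash
python3 -m handwheel '[{"dx":0,"dy":0.12,"dz":-0.13,"wx":0,"wy":0,"wz":0,"claw":5},{"dx":0,"dy":0,"dz":0,"wx":0,"wy":0,"wz":0,"claw":5},{"dx":0,"dy":0,"dz":0,"wx":0,"wy":0,"wz":0,"claw":5},{"dx":0,"dy":0,"dz":0,"wx":0,"wy":0,"wz":0,"claw":5}]' 35
```

```text
clock: 20.15
position: [0.5538, 0.1166, 0.2251]
tool_rot: [3.142, -0.0, 1.589]
force: [1.1, 3.2, -7.4]
grip_width: 0.0086
finger_force: 34.2
```

Held steadily, with small forces. I'm handing the job in.

```bash
python3 -c "from workcell import job_done; print(job_done())"
```

```text
the job is handed in; nothing more can be done
None
```

The timer lies face up on the notebook, and I handed the job in at about 20 s with the arm still holding the cover open at about 60° (within a degree or so by the side camera and arm position).

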